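Walk a bearing cup square into a stirrer housing

ROBOT

A 6-joint arm with a two-finger parallel gripper is mounted at the origin on the work surface. World frame = base frame: x ahead of the robot, y to its left, z up, the work surface at z = 0. Lengths are in m, angles in degrees, forces in N, time in s.
With the tool pointing down it reaches from about 0.25 to 0.725 m from the base axis. Payload 9.7 kg.
Tool frame: the origin (TCP) lies at the very end of the fingers, on their centre line; the grasp point (between the pads) lies 19 mm behind it (bot.grip_depth is the distance from the TCP to the grasp point, in m); z points along the fingers, y is the direction in which the jaws open and shut (so a half turn about z gives the same grasp; the last joint's range is limited). The gripper opens to 85 mm and grips with 20 to 120 N. Pads are 22 mm wide; open, the fingers measure 114 mm over their backs; the gripper's body (76 mm by 85 mm) begins 54 mm behind the grasp point. The pads swing forward as they close: fully open they stand 13 mm farther back than shut.
Start: joints at [64.802, 4.979, 10.078, 95.1, 0, 90], TCP at [0.234, 0.498, 0.206] pointing down, gripper open.
Joint ranges: [-179.16, 179.16], [-48.56, 103.87], [-65.8, 70.77], [-126.05, 130.52], [-82.76, 87.17], [-180, 180]. Speed limits (degrees/s): [127.2, 127.2, 147.25, 180, 180, 180].

INTERFACE

Orientations are given as [roll, pitch, yaw] about the fixed x, y, z axes, in that order (R = Rz(yaw) Ry(pitch) Rx(roll)).
In Python, from workcell import bot, viewer gives the robot as it stands.
- The arm moves only by the tool arm_command, never from a script. Its argument "motion" is a list of rows, each a list of 3 entries, a list of its own where there are three numbers: the opening, from 0 (shut) to 1 (fully open), then the shift along the tool's x, y, z in units of 60 mm (1.0 is 60 mm), then the turn, a rotation vector about the tool's x, y, z in units of 6 degrees (1.0 is 6 degrees). A call has 1 to 12 rows; each row shifts and turns the commanded pose from where the row before left it, along the tool's axes as they then stand; what a row does not reach is not made up. A row lasts 1/8 s, in which the tool goes at most 62.5 mm and 10.7 degrees, less where a joint would pass 70% of its speed; a pose out of reach is approached as far as the arm can. A call is refused whole if a number of a shift passes 1 or a number of a turn 1, either way. A call with a gripper value outside its range is refused whole. The fingers move at their own pace and stop on an object; "newtons" is the grip in N (left out, the last holds). Time passes only in rows, so rows that do not move let the fingers close. It gives the time, the measured TCP pose, the force and the opening at its end, in the units of the state.
- bot.get_obs(): the state, without advancing time (a new reading comes with each control period).
- viewer.camera(name): name is "side" or "top"; returns the picture (384x512x3 uint8, blue, green, red); there is no depth.
- viewer.calibration(name): a dict with "fx", "fy", "cx", "cy" (pixels), "T" (4x4, takes a point from camera to world coordinates). Camera axes: x right, y down, z forward; pixel columns grow to the right and rows downward; lengths in m; the calibration is good to about 2 mm. A picture is of the moment at which its call begins. calibration takes no time and is no camera call.
- bot.job_done(): hands the job in, once; it reports no verdict.
The state is a dict: "time": time; "q": joint angles; "qd": joint speeds; "joint_efforts": joint torques, N m; "ee_pos": TCP position; "tcp_rot": TCP orientation; "wrist_force": force on the tool from outside, world axes, zero at the start; "torque": the same for the moment, N m; "opening": finger opening in m.
Only numpy, scipy, OpenCV 4.12 (cv2) and the standard library are available. Lean on these libraries where they do the work, as an engineer would, in place of code of your own. Each camera call takes 0.05 s, during which the arm holds its last target.

TASK

Take the blue-handled drift from its white stand and, pushing only with its white tip, drive the brass bearing cup gently home into the grey housing, working from side to side around its rim so that it never cocks, until it sits square and solid on the hidden shoulder inside the bore, its flange still a little proud of the housing. Then bear down on the seated flange with the drift, steadily and at a standstill (about 12 N, never over 22 N) for a second, to be sure that it is home, and put the drift back upright in the hole of its stand and let go. Leave the bottles and the flask alone.

Things in the scene. Friction and masses are not known exactly. Their poses are not given: they have to be found in the camera images.
- drift_mid (a point): Centre of the drift's square blue handle, 26 x 26 mm and 64 mm high (32 mm below to 32 mm above this point). Below it a white round shaft, 14 mm diameter, 56 mm long; its flat tip is 88 mm below this point (z = -0.088). z runs up the tool, x and y are square to the handle's flats. Grip across two opposite flats, firmly, or it slides up in the grip.
- drift: The drift, a loose tool 120 mm long, 0.16 to 0.26 kg, standing upright in the stand. Origin at the centre of its white tip, 88 mm below the handle's centre; z up along the tool.
- stand: White square block 90 x 90 mm, 65 mm high, fixed to the bench, with a vertical through hole 20 mm in diameter in the middle of its top. Origin at the centre of its underside. The drift stands in it, shaft in the hole, the handle's underside resting on the block's top; the handle's centre is then 97 mm above this origin.
- stand_hole (a point): Centre of the hole's mouth, on the stand's top face, 65 mm above the bench. z up.
- cup_rim (a point): Centre of the flat upper face of the brass cup's flange, in its opening. z is the cup's axis: its lean from vertical shows how far the cup is cocked; over 0.12 rad spoils the bore. The flange is a flat ring, 68 mm outside and 36 mm inside diameter, so press 26 mm from the axis; the middle is open. 
- cup: The cup, stuck in the bore 5 to 14 mm short of home, leaning up to 0.06 rad; stays where left. Origin: flange's underside, 8 mm under cup_rim. A push on one side sinks that side, the opposite side stays: 3 mm there sinks the centre 1.5 mm, leans it 0.058 rad. It gives from 4 N, 7 mm/s under 10 N; a quick blow is a hard one. Where it lands on the shoulder (no telling beforehand) it goes solid.
- housing: Grey bearing housing fixed to the bench: base plate 130 x 115 x 14 mm, round body 86 mm in diameter around a vertical bore, machined top face 80 mm above the bench. A hidden shoulder in the bore stops the cup, with cup_rim 88.5 to 95.5 mm above this origin: felt, not seen. Origin at the centre of its underside, on the bore's axis; z up.
- amber: Amber glass bottle with white cap, 66 mm in diameter, 135 mm high, loose. Not to be touched. Origin at the centre of its underside.
- white_jar: White plastic jar with blue lid, 64 mm in diameter, 110 mm high, loose. Not to be touched. Origin at the centre of its underside.
- flask: Stoppered round glass flask on a cork ring 90 mm in diameter, 135 mm high in all, loose, one piece. Not to be touched. Origin at the centre of its underside.
Not all that is in view belongs to the job. What is meant by the drift is not orange or red, and is the smaller of those in its own colour.

How it is judged:
By the outcome, as a careful person would: the job done as asked, in the order asked, and still so for the second after the job is handed in, with the robot touching nothing.
It also fails if it takes over 72 s, if anything falls off the work surface, if the arm or the gripper's body presses on something with over 40 N, if the wrist force passes 120 N, or if a joint passes its speed limit or range.

## Working session

There is one attempt and no reset: what is moved stays moved. The work goes in short steps, Python scripts to look and compute and a tool call to move; the robot and the scene stay as the last step left them, time stands still between calls to the robot, and variables do not carry over. Pictures are saved under pics/ and viewed, and the job is handed in when it is done.

Besides the shell and the picture viewer there is one more tool, called after ">>>" as a command line: name --argument value ..., lists and objects as JSON in quotes. arm_command: Moves the arm, as the interface text tells. Its arguments: {"type":"object","properties":{"motion":{"type":"array"},"newtons":{"type":"number"}},"required":["motion"]}

```bash
ls; mkdir -p pics; python3 - <<'E'
from workcell import bot, viewer
import cv2,numpy as np
np.set_printoptions(precision=4,suppress=True)
for n in("side","top"):
    im=viewer.camera(n); cv2.imwrite(f"pics/{n}0.png",im)
    c=viewer.calibration(n); print(n,c)
print(bot.get_obs(), bot.grip_depth)
E
```

```text
pics
side {'fx': 372.5806531884638, 'fy': 372.5806531884638, 'cx': 251.97019807334414, 'cy': 191.1242452044663, 'T': array([[ 0.854 , -0.2636,  0.4485,  0.1757],
       [-0.52  , -0.4057,  0.7517, -0.7689],
       [-0.0162, -0.8752, -0.4835,  0.5466],
       [ 0.    ,  0.    ,  0.    ,  1.    ]])}
top {'fx': 374.30603061128596, 'fy': 374.30603061128596, 'cx': 257.0287256357027, 'cy': 190.81604943358968, 'T': array([[-0.0134, -0.9991,  0.0394,  0.523 ],
       [-0.9998,  0.0129, -0.0128, -0.048 ],
       [ 0.0123, -0.0395, -0.9991,  1.0106],
       [ 0.    ,  0.    ,  0.    ,  1.    ]])}
{'time': 0.1, 'q': array([64.8038,  5.008 , 10.0376, 95.0995,  0.0001, 90.0009]), 'qd': array([ 0.1395, -0.1339,  0.1619, -0.0101, -0.0669, -0.0152]), 'joint_efforts': array([  0.    , -52.1561,  46.5655,   0.016 ,  -0.    ,  -0.    ]), 'ee_pos': array([0.234 , 0.4974, 0.2058]), 'tcp_rot': array([-179.9301,   -0.0001,  154.803 ]), 'wrist_force': array([-0.0655, -0.5696,  0.1195]), 'torque': array([-0.0192, -0.0022,  0.0086]), 'opening': 0.08538214986689775} 0.0187
```

View pics/side0.png

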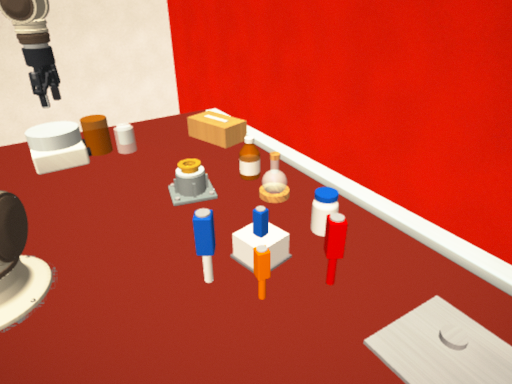

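View pics/top0.png

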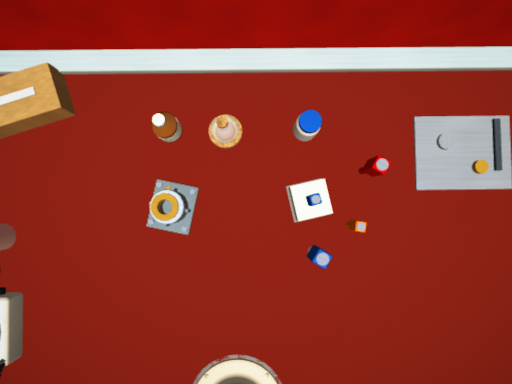

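Candidates for the drift are the small blue one in the white stand (side 260,222; top 315,200), the large blue one (side 204,235; top 321,257), the orange one (side 262,270; top 360,227) and the red one (side 336,240; top 381,165). The small blue one in the stand fits the description. I'll check it in a close crop.

```bash
cat > h.py <<'E'
import cv2,numpy as np
from workcell import bot, viewer
np.set_printoptions(precision=4,suppress=True)
C={n:viewer.calibration(n) for n in("side","top")}
def ray(n,p):
    c=C[n];d=np.array([(p[0]-c['cx'])/c['fx'],(p[1]-c['cy'])/c['fy'],1.]);T=c['T'];return T[:3,3],T[:3,:3]@d
def plane(n,p,z):
    o,d=ray(n,p);return o+d*(z-o[2])/d[2]
def tri(ps,pt):
    o1,d1=ray("side",ps);o2,d2=ray("top",pt)
    s=np.linalg.lstsq(np.c_[d1,-d2],o2-o1,rcond=None)[0]
    a,b=o1+s[0]*d1,o2+s[1]*d2;return (a+b)/2,np.linalg.norm(a-b)
def proj(n,P):
    c=C[n];T=c['T'];q=T[:3,:3].T@(np.asarray(P)-T[:3,3]);return np.array([c['fx']*q[0]/q[2]+c['cx'],c['fy']*q[1]/q[2]+c['cy']])
E
python3 - <<'E'
import cv2,numpy as np
s=cv2.imread("pics/side0.png");t=cv2.imread("pics/top0.png")
def cr(im,x,y,r=30,k=6): return cv2.resize(im[y-r:y+r,x-r:x+r],None,fx=k,fy=k,interpolation=cv2.INTER_NEAREST)
a=np.hstack([cr(s,260,235,40,5),cr(s,190,180,40,5)])
b=np.hstack([cr(t,312,200,25,8),cr(t,172,207,25,8)])
cv2.imwrite("pics/cs.png",a);cv2.imwrite("pics/ct.png",b)
E
```

```text
(no output)
```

View pics/cs.png

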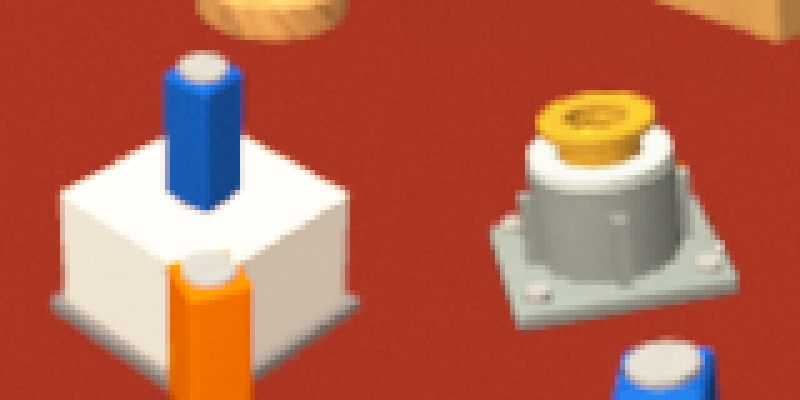

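View pics/ct.png

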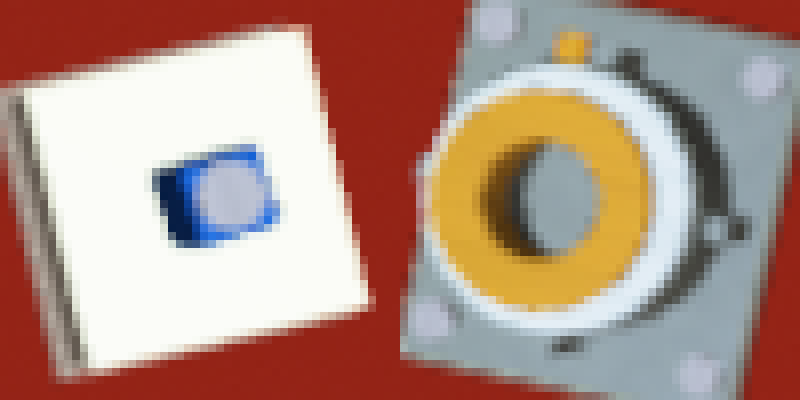

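The crop confirms it: the small blue square handle stands in the white block. The brass cup sits proud on the grey housing. Now I'll measure them.

```bash
python3 - <<'E'
from h import *
s=cv2.imread("pics/side0.png");t=cv2.imread("pics/top0.png")
def big(m,roi):
    x0,x1,y0,y1=roi;k=np.zeros_like(m);k[y0:y1,x0:x1]=m[y0:y1,x0:x1]
    cs,_=cv2.findContours(k,cv2.RETR_EXTERNAL,cv2.CHAIN_APPROX_NONE);return max(cs,key=cv2.contourArea)
ht=cv2.cvtColor(t,cv2.COLOR_BGR2HSV);hs=cv2.cvtColor(s,cv2.COLOR_BGR2HSV)
# stand top
m=cv2.inRange(ht,(0,0,225),(180,40,255))
c=big(m,(280,340,170,230)); r=cv2.minAreaRect(c);
P=[plane("top",p,0.065) for p in cv2.boxPoints(r)]
print("stand",r,plane("top",r[0],.065),[np.linalg.norm(P[i]-P[i-1]) for i in range(4)],[np.degrees(np.arctan2(*(P[i]-P[i-1])[1::-1])) for i in range(4)])
# handle blue
m=cv2.inRange(ht,(100,120,150),(130,255,255))
mg=cv2.inRange(ht,(100,20,120),(130,80,255))
c=big(mg,(300,330,185,215));e=cv2.minEnclosingCircle(c);mo=cv2.moments(c);p=(mo['m10']/mo['m00'],mo['m01']/mo['m00']);print("cap top",p,e,plane("top",p,.129))
# brass
m=cv2.inRange(ht,(12,120,150),(35,255,255))
c=big(m,(140,190,190,230));h=cv2.convexHull(c);e=cv2.fitEllipse(h);print("brass top",e, cv2.minEnclosingCircle(h))
for z in(.095,.1,.105,.11):
    a=plane("top",e[0],z);print(z,a,e[1][0]/374.3*(C['top']['T'][2,3]-z),e[1][1]/374.3*(C['top']['T'][2,3]-z))
# white ring
m=cv2.inRange(ht,(0,0,215),(180,50,255))|m
c=big(m,(140,200,185,230));h=cv2.convexHull(c);e2=cv2.fitEllipse(h);print("white",e2,plane("top",e2[0],.08))
# base plate
m=cv2.inRange(ht,(60,0,20),(110,60,255)) 
m=cv2.inRange(ht,(9,0,0),(170,255,255))
k=big(m,(140,205,172,242));r=cv2.minAreaRect(k);print("base",r,plane("top",r[0],.014),[np.linalg.norm(plane("top",a,.014)-plane("top",b,.014)) for a,b in zip(cv2.boxPoints(r),np.roll(cv2.boxPoints(r),1,0))])
mb=cv2.inRange(hs,(15,120,120),(35,255,255))
c=big(mb,(170,210,150,190));print("side brass",cv2.boundingRect(c))
for n,im,z in(("side",s,.08),("top",t,.08)):pass
for z in(.09,.095,.1,.105,.11):
    print(z,proj("side",plane("top",e[0],z)))
print("drift top in side",proj("side",plane("top",p,.129)))
E
```

```text
stand ((311.14886474609375, 199.31178283691406), (35.75266647338867, 35.67770767211914), 77.00537872314453) [ 0.5369 -0.1968  0.065 ] [np.float64(0.09026600170944596), np.float64(0.0907159345756846), np.float64(0.0904473333259037), np.float64(0.09040523751265298)] [np.float64(12.035949458503628), np.float64(-77.74850229822349), np.float64(-168.16055213455485), np.float64(102.13765329960191)]
cap top (315.68498168498166, 198.7326007326007) ((316.3333435058594, 199.0), 4.772697448730469) [ 0.5372 -0.1975  0.129 ]
brass top ((164.20156860351562, 206.56875610351562), (26.77027130126953, 26.94349479675293), 40.21536636352539) ((164.31326293945312, 206.539306640625), 13.595358848571777)
0.095 [0.5236 0.1669 0.095 ] 0.06548151619452533 0.06590523013440723
0.1 [0.5236 0.1658 0.1   ] 0.06512391171548085 0.0655453116893531
0.105 [0.5236 0.1646 0.105 ] 0.06476630723643638 0.06518539324429895
0.11 [0.5236 0.1634 0.11  ] 0.0644087027573919 0.06482547479924482
white ((166.45648193359375, 205.1781463623047), (31.710912704467773, 37.16025161743164), 10.12709903717041) [0.527  0.1649 0.08  ]
base ((171.2823486328125, 206.22940063476562), (44.904598236083984, 48.483951568603516), 12.52880859375) [0.5243 0.1672 0.014 ] [np.float64(0.1187256208209698), np.float64(0.12824014120879224), np.float64(0.11935904943816529), np.float64(0.12828672660203183)]
side brass (177, 158, 24, 15)
0.09 [189.0023 166.2485]
0.095 [188.9913 164.8246]
0.1 [188.9804 163.3919]
0.105 [188.9693 161.9503]
0.11 [188.9582 160.4998]
drift top in side [260.6165 209.152 ]
```

```bash
python3 - <<'E'
from h import *
s=cv2.imread("pics/side0.png");t=cv2.imread("pics/top0.png")
ht=cv2.cvtColor(t,cv2.COLOR_BGR2HSV)
m=cv2.inRange(ht,(100,20,110),(130,255,255));k=np.zeros_like(m);k[180:220,295:330]=m[180:220,295:330]
# bright blue+grey cap = handle's top
cs,_=cv2.findContours(k,cv2.RETR_EXTERNAL,cv2.CHAIN_APPROX_NONE);c=max(cs,key=cv2.contourArea)
r=cv2.minAreaRect(c);b=cv2.boxPoints(r)
P=[plane("top",p,.129)[:2] for p in b];print(r,plane("top",r[0],.129))
print([(np.linalg.norm(P[i]-P[i-1]),np.degrees(np.arctan2(*(P[i]-P[i-1])[::-1]))) for i in range(4)])
for n,p,z in(("orange",(360,227),.12),("bigblue",(322,258),.14),("red",(382,165),.14),("jar",(309,122),.11),("flask",(223,122),.135),("amber",(159,120),.135)):
    print(n,plane("top",p,z)[:2])
o=cv2.resize(s[150:182,170:210],None,fx=16,fy=16,interpolation=cv2.INTER_CUBIC);cv2.imwrite("pics/cup.png",o)
E
```

```text
((313.74530029296875, 199.35850524902344), (10.98884391784668, 13.59869384765625), 74.05460357666016) [ 0.5358 -0.1929  0.129 ]
[(np.float64(0.02587579857118773), np.float64(14.925105245359873)), (np.float64(0.03221190080355348), np.float64(-74.8518393671469)), (np.float64(0.025897289384217807), np.float64(-165.14752431247734)), (np.float64(0.032178996505482324), np.float64(105.11016040943217))]
orange [ 0.4687 -0.3034]
bigblue [ 0.3996 -0.2076]
red [ 0.614  -0.3529]
jar [ 0.7242 -0.1881]
flask [0.7207 0.0187]
amber [0.7271 0.169 ]
```

View pics/cup.png

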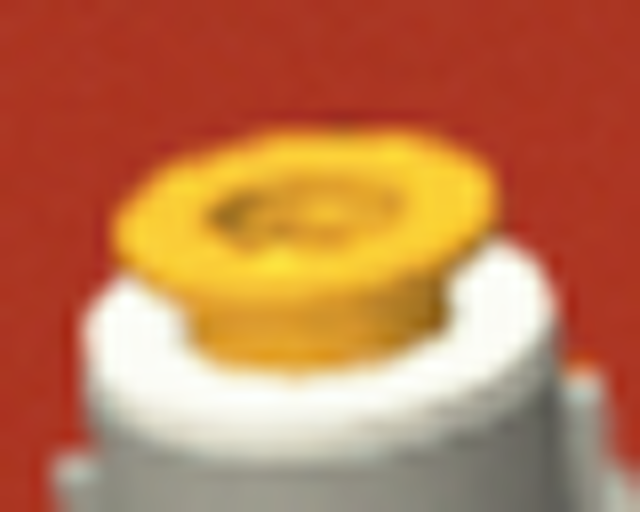

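Stand at (0.537, −0.197), yaw about 12–15°. Cup rim at about (0.524, 0.165), roughly 0.10 m high. These fit the given sizes (90 mm block, 66 mm ring, handle width 26 mm). Moving to above the stand.

>>> arm_command --motion '[[1,[-0.4,-0.35,0],[0,0,0]],[1,[-0.75,-0.66,0],[0,0,0]],[1,[-0.75,-0.66,0],[0,0,0]],[1,[-0.75,-0.66,0],[0,0,0]],[1,[-0.75,-0.66,0],[0,0,0]],[1,[-0.75,-0.66,0],[0,0,0]],[1,[-0.75,-0.66,0],[0,0,0]],[1,[-0.75,-0.66,0],[0,0,0]],[1,[-0.75,-0.66,0],[0,0,0]],[1,[-0.75,-0.66,0],[0,0,0]],[1,[-0.75,-0.66,0],[0,0,0]],[1,[-0.75,-0.66,0],[0,0,0]]]' --newtons 100

```text
time: 1.6
ee_pos: [0.5097, -0.1385, 0.2063]
tcp_rot: [180.0, -0.0, 154.8]
wrist_force: [0.7, 0.5, 0.2]
opening: 0.0859
```

>>> arm_command --motion '[[1,[0,0,0],[0,0,1]],[1,[0,0,0],[0,0,1]],[1,[0,0,0],[0,0,1]],[1,[0,0,0],[0,0,1]],[1,[0,0,0],[0,0,1]],[1,[0,0,0],[0,0,1]],[1,[0,0,0],[0,0,1]],[1,[0,0,0],[0,0,1]],[1,[0,0,0],[0,0,0.6]]]'

```text
time: 2.72
ee_pos: [0.5092, -0.1364, 0.2061]
tcp_rot: [-180.0, -0.0, 103.0]
wrist_force: [0.3, 0.5, 0.1]
opening: 0.0854
```

>>> arm_command --motion '[[1,[-0.36,0.075,0],[0,0,0]],[1,[-0.36,0.075,0],[0,0,0]],[1,[-0.36,0.075,0.2],[0,0,0]],[1,[0,0,0.5],[0,0,0]],[1,[0,0,0.5],[0,0,0]],[1,[0,0,0.5],[0,0,0]],[1,[0,0,0.43],[0,0,0]],[1,[0,0,0],[0,0,0]]]'

```text
time: 3.72
ee_pos: [0.5359, -0.1967, 0.0757]
tcp_rot: [-179.8, -0.1, 103.2]
wrist_force: [-0.2, -0.1, 0.7]
opening: 0.0856
```

```bash
python3 - <<'E'
from h import *
t=viewer.camera("top");s=viewer.camera("side")
cr=lambda im,x,y:cv2.resize(im[y-32:y+32,x-32:x+32],None,fx=6,fy=6,interpolation=cv2.INTER_CUBIC)
cv2.imwrite("pics/g1.png",np.hstack([cr(t,314,199),cr(s,258,222)]))
print(bot.get_obs()['ee_pos'])
E
```

```text
[ 0.5374 -0.197   0.0788]
```

View pics/g1.png

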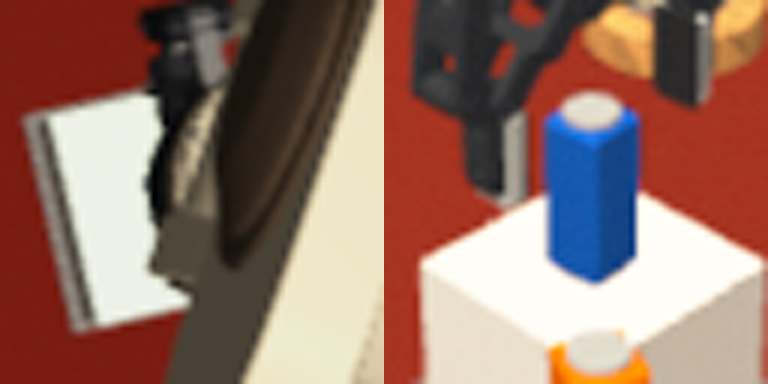

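The side crop shows the small blue handle standing between the open jaws, each clear of it, with its top at about side (258,208). Closing.

>>> arm_command --motion '[[0.6,[0,0,0],[0,0,0]],[0.3,[0,0,0],[0,0,0]],[0,[0,0,0],[0,0,0]],[0,[0,0,0],[0,0,0]],[0,[0,0,0],[0,0,0]],[0,[0,0,0],[0,0,0]]]' --newtons 110

```text
time: 4.58
ee_pos: [0.5376, -0.1966, 0.0794]
tcp_rot: [179.9, 0.0, 103.2]
wrist_force: [-1.5, 0.8, 5.4]
opening: 0.0241
```

>>> arm_command --motion '[[0,[0,0,-0.2],[0,0,0]],[0,[0,0,-0.4],[0,0,0]],[0,[0,0,-0.5],[0,0,0]],[0,[0,0,-0.5],[0,0,0]],[0,[0,0,-0.5],[0,0,0]],[0,[0,0,-0.5],[0,0,0]],[0,[0,0,0],[0,0,0]],[0,[0,0,0],[0,0,0]]]'

```text
time: 5.58
ee_pos: [0.5372, -0.1964, 0.2337]
tcp_rot: [-179.9, -0.0, 103.2]
wrist_force: [-0.8, 1.5, -2.0]
opening: 0.0238
```

```bash
python3 - <<'E'
from h import *
s=viewer.camera("side")
x,y=(int(v) for v in proj("side",[.537,-.197,.2]))
print(x,y,bot.get_obs())
cv2.imwrite("pics/l1.png",cv2.resize(s[y-45:y+75,x-60:x+60],None,fx=5,fy=5,interpolation=cv2.INTER_CUBIC))
E
```

```text
260 179 {'time': 5.625, 'q': array([-20.0817,   8.8808,  17.3697,  98.6024,   0.0006,  56.7148]), 'qd': array([-0.0132,  0.0322, -0.3489,  0.0891,  0.0729,  0.009 ]), 'joint_efforts': array([  0.002 , -57.9023,  47.9787,   0.048 ,  -0.0003,  -0.0001]), 'ee_pos': array([ 0.537 , -0.1963,  0.2333]), 'tcp_rot': array([-179.9054,   -0.0628,  103.2035]), 'wrist_force': array([ 0.229 ,  0.3196, -2.098 ]), 'torque': array([ 0.0104,  0.027 , -0.0095]), 'opening': 0.023807153669230932}
```

View pics/l1.png

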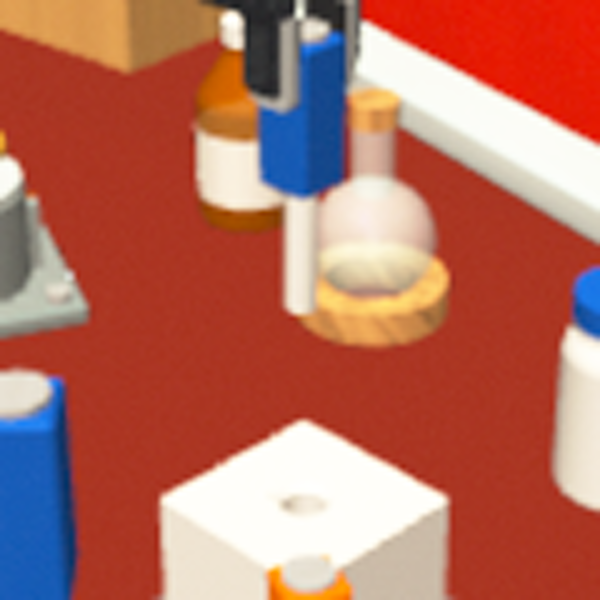

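The drift hangs upright in the jaws with its white tip at px (260,196), and the stand's hole is open at px (260,235). The wrist reads −2.1 N, which is the tool's weight. Now to the near side (tool −x) of the rim.

>>> arm_command --motion '[[0,[0.3,0.06,0],[0,0,0]],[0,[0.6,0.13,0],[0,0,0]],[0,[0.65,0.14,0],[0,0,0]],[0,[0.65,0.14,0],[0,0,0]],[0,[0.65,0.14,0],[0,0,0]],[0,[0.65,0.14,0],[0,0,0]],[0,[0.65,0.14,0],[0,0,0]],[0,[0.65,0.14,0],[0,0,0]],[0,[0.45,0.09,0],[0,0,0]],[0,[0.24,0.04,0],[0,0,0]],[0,[0,0,0.3],[0,0,0]],[0,[0,0,0.2],[0,0,0]]]'

```text
time: 7.12
ee_pos: [0.5294, 0.1402, 0.2036]
tcp_rot: [-179.9, 0.0, 103.2]
wrist_force: [0.3, -0.1, -2.0]
opening: 0.0242
```

```bash
cat > st.py <<'E'
from h import *
import sys
def go(tx,ty):
    o=bot.get_obs();R=cv2.Rodrigues(np.array([0,0,np.radians(o['tcp_rot'][2])]))[0]
    y=np.radians(o['tcp_rot'][2]);xt=np.array([np.cos(y),np.sin(y)]);yt=np.array([np.sin(y),-np.cos(y)])
    d=np.array([tx,ty])-o['ee_pos'][:2];print("units",d@xt/.06,d@yt/.06,o['time'],o['ee_pos'],o['tcp_rot'],o['wrist_force'],o['torque'],o['opening'])
E
python3 - <<'E'
from st import *
go(.5295,.1402)
s=viewer.camera("side")
cv2.imwrite("pics/c1.png",cv2.resize(s[100:200,130:250],None,fx=5,fy=5,interpolation=cv2.INTER_CUBIC))
E
```

```text
units 8.080779974993982e-05 0.0024743621351575513 7.125 [0.5294 0.1402 0.2036] [-179.9376    0.007   103.209 ] [ 0.3195 -0.098  -1.9897] [-0.0213  0.0201  0.0252] 0.02415501557523568
```

View pics/c1.png

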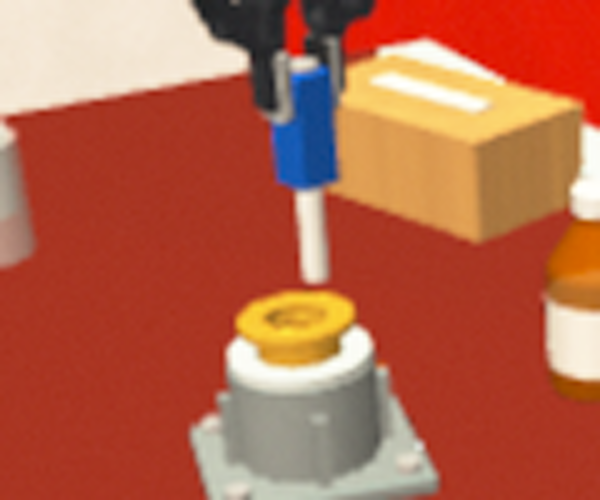

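The drift is upright above the flange's near side, with its tip at px (193,156) and the cup's rim centre at px (189,163). Descending, then feeling for contact.

>>> arm_command --motion '[[0,[0,0,0.2],[0,0,0]],[0,[0,0,0.17],[0,0,0]],[0,[0,0,0.05],[0,0,0]],[0,[0,0,0],[0,0,0]]]'

```text
time: 7.68
ee_pos: [0.5298, 0.14, 0.1794]
tcp_rot: [-180.0, -0.0, 103.2]
wrist_force: [0.7, -0.7, -2.1]
opening: 0.0244
```

>>> arm_command --motion '[[0,[0,0,0.012],[0,0,0]],[0,[0,0,0.012],[0,0,0]],[0,[0,0,0.012],[0,0,0]]]'

```text
time: 8.05
ee_pos: [0.5299, 0.1402, 0.1774]
tcp_rot: [180.0, -0.0, 103.2]
wrist_force: [0.7, 0.0, -1.5]
opening: 0.024
```

>>> arm_command --motion '[[0,[0,0,0.012],[0,0,0]],[0,[0,0,0.012],[0,0,0]]]'

```text
time: 8.3
ee_pos: [0.5298, 0.1402, 0.1758]
tcp_rot: [-180.0, -0.0, 103.2]
wrist_force: [-0.3, 0.2, -2.3]
opening: 0.0241
```

>>> arm_command --motion '[[0,[0,0,0.012],[0,0,0]],[0,[0,0,0.012],[0,0,0]]]'

```text
time: 8.55
ee_pos: [0.5298, 0.1401, 0.1744]
tcp_rot: [-180.0, 0.0, 103.2]
wrist_force: [-0.0, 0.5, -1.8]
opening: 0.0241
```

>>> arm_command --motion '[[0,[0,0,0.012],[0,0,0]],[0,[0,0,0.012],[0,0,0]]]'

```text
time: 8.8
ee_pos: [0.5299, 0.1401, 0.173]
tcp_rot: [180.0, 0.0, 103.2]
wrist_force: [0.2, 0.6, -1.1]
opening: 0.024
```

>>> arm_command --motion '[[0,[0,0,0.01],[0,0,0]],[0,[0,0,0.01],[0,0,0]]]'

```text
time: 9.05
ee_pos: [0.5299, 0.1402, 0.1723]
tcp_rot: [180.0, -0.0, 103.2]
wrist_force: [-1.3, -0.3, 4.2]
opening: 0.0244
```

Contact at TCP z 0.172 on side A (−x). Lifting and crossing to the opposite side B (+x).

>>> arm_command --motion '[[0,[0,0,-0.12],[0,0,0]],[0,[0.2,0,0],[0,0,0]],[0,[0.47,0,0],[0,0,0]],[0,[0.2,0,0],[0,0,0]],[0,[0,0,0.03],[0,0,0]],[0,[0,0,0.012],[0,0,0]],[0,[0,0,0.012],[0,0,0]]]'

```text
time: 9.93
ee_pos: [0.518, 0.1904, 0.1757]
tcp_rot: [-180.0, 0.0, 103.2]
wrist_force: [0.4, 0.3, -1.2]
opening: 0.0242
```

>>> arm_command --motion '[[0,[0,0,0.012],[0,0,0]],[0,[0,0,0.012],[0,0,0]]]'

```text
time: 10.18
ee_pos: [0.518, 0.1907, 0.1743]
tcp_rot: [-180.0, 0.0, 103.2]
wrist_force: [0.1, -0.2, -2.1]
opening: 0.0244
```

>>> arm_command --motion '[[0,[0,0,0.012],[0,0,0]],[0,[0,0,0.012],[0,0,0]]]'

```text
time: 10.42
ee_pos: [0.5179, 0.1909, 0.1728]
tcp_rot: [180.0, 0.0, 103.2]
wrist_force: [-0.9, -0.3, -2.2]
opening: 0.0243
```

>>> arm_command --motion '[[0,[0,0,0.01],[0,0,0]],[0,[0,0,0.01],[0,0,0]]]'

```text
time: 10.68
ee_pos: [0.5179, 0.191, 0.1717]
tcp_rot: [-180.0, -0.0, 103.2]
wrist_force: [0.0, 0.4, -0.6]
opening: 0.0242
```

>>> arm_command --motion '[[0,[0,0,0.006],[0,0,0]]]'

```text
time: 10.8
ee_pos: [0.518, 0.191, 0.1716]
tcp_rot: [180.0, -0.0, 103.2]
wrist_force: [-0.3, 0.2, 1.9]
opening: 0.0241
```

>>> arm_command --motion '[[0,[0,0,-0.12],[0,0,0]],[0,[-0.2,0.2,0],[0,0,0]],[0,[-0.23,0.23,0],[0,0,0]],[0,[0,0,0.04],[0,0,0]],[0,[0,0,0.012],[0,0,0]],[0,[0,0,0.012],[0,0,0]]]'

```text
time: 11.55
ee_pos: [0.5487, 0.1718, 0.1745]
tcp_rot: [-180.0, -0.0, 103.2]
wrist_force: [0.6, -0.3, -2.8]
opening: 0.0239
```

>>> arm_command --motion '[[0,[0,0,0.012],[0,0,0]],[0,[0,0,0.012],[0,0,0]]]'

```text
time: 11.8
ee_pos: [0.5488, 0.1719, 0.1733]
tcp_rot: [180.0, -0.0, 103.2]
wrist_force: [-0.6, -0.1, -2.3]
opening: 0.0241
```

>>> arm_command --motion '[[0,[0,0,0.012],[0,0,0]],[0,[0,0,0.012],[0,0,0]]]'

```text
time: 12.05
ee_pos: [0.5489, 0.1718, 0.1722]
tcp_rot: [180.0, -0.0, 103.2]
wrist_force: [-0.8, -0.0, 2.7]
opening: 0.0243
```

>>> arm_command --motion '[[0,[0,0,0.012],[0,0,0]]]'

```text
time: 12.18
ee_pos: [0.549, 0.1718, 0.1717]
tcp_rot: [179.9, -0.0, 103.2]
wrist_force: [-1.7, -0.2, 4.4]
opening: 0.024
```

The four sides lie within about 1 mm, so the cup is nearly level. Driving side C (+y), then D opposite.

>>> arm_command --motion '[[0,[0,0,0.01],[0,0,0]],[0,[0,0,0.01],[0,0,0]],[0,[0,0,0.01],[0,0,0]],[0,[0,0,0.01],[0,0,0]]]'

```text
time: 12.68
ee_pos: [0.5492, 0.1718, 0.1694]
tcp_rot: [179.9, -0.0, 103.2]
wrist_force: [-1.2, 0.0, 6.2]
opening: 0.0238
```

>>> arm_command --motion '[[0,[0,0,-0.12],[0,0,0]],[0,[0,-0.2,0],[0,0,0]],[0,[0,-0.47,0],[0,0,0]],[0,[0,-0.2,0],[0,0,0]],[0,[0,0,0.03],[0,0,0]],[0,[0,0,0.015],[0,0,0]],[0,[0,0,0.01],[0,0,0]],[0,[0,0,0.01],[0,0,0]]]'

```text
time: 13.68
ee_pos: [0.4984, 0.1598, 0.1717]
tcp_rot: [-180.0, 0.0, 103.2]
wrist_force: [0.9, 0.3, -2.4]
opening: 0.0242
```

>>> arm_command --motion '[[0,[0,0,0.01],[0,0,0]],[0,[0,0,0.01],[0,0,0]],[0,[0,0,0.01],[0,0,0]],[0,[0,0,0.01],[0,0,0]],[0,[0,0,0.01],[0,0,0]],[0,[0,0,0.01],[0,0,0]]]'

```text
time: 14.42
ee_pos: [0.4981, 0.1599, 0.169]
tcp_rot: [180.0, -0.0, 103.2]
wrist_force: [-1.9, 1.0, 5.9]
opening: 0.024
```

>>> arm_command --motion '[[0,[0,0,-0.1],[0,0,0]],[0,[-0.23,0.23,0],[0,0,0]],[0,[-0.2,0.2,0],[0,0,0]],[0,[0,0,0.02],[0,0,0]],[0,[0,0,0.02],[0,0,0]],[0,[0,0,0.015],[0,0,0]],[0,[0,0,0.01],[0,0,0]],[0,[0,0,0.01],[0,0,0]]]'

```text
time: 15.42
ee_pos: [0.529, 0.1407, 0.17]
tcp_rot: [180.0, -0.0, 103.2]
wrist_force: [-1.0, -0.5, -1.9]
opening: 0.0237
```

>>> arm_command --motion '[[0,[0,0,0.01],[0,0,0]],[0,[0,0,0.01],[0,0,0]],[0,[0,0,0.01],[0,0,0]],[0,[0,0,0.01],[0,0,0]],[0,[0,0,0.01],[0,0,0]],[0,[0,0,0.01],[0,0,0]]]'

```text
time: 16.18
ee_pos: [0.5292, 0.1406, 0.167]
tcp_rot: [179.9, 0.0, 103.2]
wrist_force: [-1.6, -0.9, 6.4]
opening: 0.0241
```

>>> arm_command --motion '[[0,[0,0,-0.1],[0,0,0]],[0,[0.2,0,0],[0,0,0]],[0,[0.47,0,0],[0,0,0]],[0,[0.2,0,0],[0,0,0]],[0,[0,0,0.025],[0,0,0]],[0,[0,0,0.015],[0,0,0]],[0,[0,0,0.01],[0,0,0]],[0,[0,0,0.01],[0,0,0]]]'

```text
time: 17.18
ee_pos: [0.5173, 0.1909, 0.1687]
tcp_rot: [180.0, 0.0, 103.2]
wrist_force: [-0.1, -0.6, -1.9]
opening: 0.0246
```

>>> arm_command --motion '[[0,[0,0,0.01],[0,0,0]],[0,[0,0,0.01],[0,0,0]],[0,[0,0,0.01],[0,0,0]],[0,[0,0,0.01],[0,0,0]]]'

```text
time: 17.68
ee_pos: [0.5173, 0.1914, 0.1669]
tcp_rot: [179.9, -0.0, 103.2]
wrist_force: [-1.5, -0.3, 4.4]
opening: 0.024
```

>>> arm_command --motion '[[0,[0,0,0.01],[0,0,0]],[0,[0,0,0.01],[0,0,0]]]'

```text
time: 17.92
ee_pos: [0.5174, 0.1915, 0.1657]
tcp_rot: [179.9, -0.0, 103.2]
wrist_force: [-2.5, -1.5, 6.7]
opening: 0.0242
```

>>> arm_command --motion '[[0,[0,0,-0.09],[0,0,0]],[0,[-0.2,0,0],[0,0,0]],[0,[-0.47,0,0],[0,0,0]],[0,[-0.2,0,0],[0,0,0]],[0,[0,0,0.03],[0,0,0]],[0,[0,0,0.02],[0,0,0]],[0,[0,0,0.01],[0,0,0]],[0,[0,0,0.01],[0,0,0]]]'

```text
time: 18.92
ee_pos: [0.529, 0.1411, 0.1664]
tcp_rot: [180.0, -0.0, 103.2]
wrist_force: [-0.3, 0.0, 1.7]
opening: 0.0244
```

>>> arm_command --motion '[[0,[0,0,0.01],[0,0,0]],[0,[0,0,0.01],[0,0,0]],[0,[0,0,0.01],[0,0,0]]]'

```text
time: 19.3
ee_pos: [0.5292, 0.1408, 0.1651]
tcp_rot: [180.0, -0.0, 103.2]
wrist_force: [-2.0, 0.8, 6.1]
opening: 0.0238
```

>>> arm_command --motion '[[0,[0,0,0.01],[0,0,0]],[0,[0,0,0.01],[0,0,0]]]'

```text
time: 19.55
ee_pos: [0.5291, 0.1407, 0.164]
tcp_rot: [180.0, -0.0, 103.2]
wrist_force: [-3.3, 0.5, 5.5]
opening: 0.0238
```

>>> arm_command --motion '[[0,[0,0,0.01],[0,0,0]],[0,[0,0,0.005],[0,0,0]]]'

```text
time: 19.8
ee_pos: [0.5291, 0.1406, 0.163]
tcp_rot: [180.0, -0.0, 103.2]
wrist_force: [-2.4, 0.1, 5.5]
opening: 0.0238
```

>>> arm_command --motion '[[0,[0,0,-0.09],[0,0,0]],[0,[0.2,0,0],[0,0,0]],[0,[0.47,0,0],[0,0,0]],[0,[0.2,0,0],[0,0,0]],[0,[0,0,0.03],[0,0,0]],[0,[0,0,0.015],[0,0,0]],[0,[0,0,0.01],[0,0,0]]]'

```text
time: 20.68
ee_pos: [0.5173, 0.1908, 0.1644]
tcp_rot: [-180.0, 0.0, 103.2]
wrist_force: [0.1, -0.6, -0.3]
opening: 0.0243
```

>>> arm_command --motion '[[0,[0,0,0.01],[0,0,0]],[0,[0,0,0.01],[0,0,0]],[0,[0,0,0.01],[0,0,0]]]'

```text
time: 21.05
ee_pos: [0.5174, 0.1912, 0.1633]
tcp_rot: [180.0, 0.0, 103.2]
wrist_force: [-1.5, -1.3, 5.2]
opening: 0.024
```

>>> arm_command --motion '[[0,[0,0,0.01],[0,0,0]],[0,[0,0,0.01],[0,0,0]]]'

```text
time: 21.3
ee_pos: [0.5174, 0.1914, 0.162]
tcp_rot: [179.9, 0.0, 103.2]
wrist_force: [-1.6, -1.5, 5.9]
opening: 0.0242
```

>>> arm_command --motion '[[0,[0,0,-0.09],[0,0,0]],[0,[-0.23,0.23,0],[0,0,0]],[0,[-0.2,0.2,0],[0,0,0]],[0,[0,0,0.03],[0,0,0]],[0,[0,0,0.015],[0,0,0]],[0,[0,0,0.01],[0,0,0]],[0,[0,0,0.01],[0,0,0]]]'

```text
time: 22.18
ee_pos: [0.548, 0.1724, 0.1631]
tcp_rot: [180.0, -0.0, 103.2]
wrist_force: [0.3, -0.4, -1.9]
opening: 0.0246
```

>>> arm_command --motion '[[0,[0,0,0.01],[0,0,0]],[0,[0,0,0.01],[0,0,0]]]'

```text
time: 22.42
ee_pos: [0.5482, 0.1723, 0.162]
tcp_rot: [180.0, -0.0, 103.2]
wrist_force: [-0.5, 0.3, 2.1]
opening: 0.024
```

>>> arm_command --motion '[[0,[0,0,0.01],[0,0,0]],[0,[0,0,0.01],[0,0,0]]]'

```text
time: 22.68
ee_pos: [0.5483, 0.1723, 0.1613]
tcp_rot: [179.9, -0.0, 103.2]
wrist_force: [-2.7, -0.4, 4.8]
opening: 0.0246
```

>>> arm_command --motion '[[0,[0,0,0.01],[0,0,0]],[0,[0,0,0.01],[0,0,0]]]'

```text
time: 22.92
ee_pos: [0.5484, 0.1723, 0.1606]
tcp_rot: [179.9, -0.0, 103.2]
wrist_force: [-2.9, 0.5, 10.5]
opening: 0.0241
```

>>> arm_command --motion '[[0,[0,0,-0.09],[0,0,0]],[0,[0,-0.2,0],[0,0,0]],[0,[0,-0.47,0],[0,0,0]],[0,[0,-0.2,0],[0,0,0]],[0,[0,0,0.03],[0,0,0]],[0,[0,0,0.015],[0,0,0]],[0,[0,0,0.01],[0,0,0]]]'

```text
time: 23.8
ee_pos: [0.4978, 0.1604, 0.1615]
tcp_rot: [180.0, -0.0, 103.2]
wrist_force: [-0.8, -1.1, 2.7]
opening: 0.0247
```

C stiffened at z 0.1606 (10.5 N), so it may have landed. Now D, in small steps.

>>> arm_command --motion '[[0,[0,0,0.01],[0,0,0]],[0,[0,0,0.008],[0,0,0]]]'

```text
time: 24.05
ee_pos: [0.4977, 0.1604, 0.1609]
tcp_rot: [180.0, -0.0, 103.2]
wrist_force: [-1.0, 0.7, 6.3]
opening: 0.0245
```

>>> arm_command --motion '[[0,[0,0,0.008],[0,0,0]]]'

```text
time: 24.18
ee_pos: [0.4977, 0.1604, 0.1607]
tcp_rot: [179.9, -0.0, 103.2]
wrist_force: [-2.2, -0.3, 9.0]
opening: 0.0242
```

>>> arm_command --motion '[[0,[0,0,0],[0,0,0]],[0,[0,0,0],[0,0,0]]]'

```text
time: 24.42
ee_pos: [0.4977, 0.1604, 0.1607]
tcp_rot: [179.9, -0.0, 103.2]
wrist_force: [-0.5, 0.3, 6.0]
opening: 0.0246
```

>>> arm_command --motion '[[0,[0,0,-0.09],[0,0,0]],[0,[-0.23,0.23,0],[0,0,0]],[0,[-0.2,0.2,0],[0,0,0]],[0,[0,0,0.03],[0,0,0]],[0,[0,0,0.02],[0,0,0]],[0,[0,0,0.012],[0,0,0]],[0,[0,0,0.008],[0,0,0]]]'

```text
time: 25.3
ee_pos: [0.5282, 0.1412, 0.1612]
tcp_rot: [180.0, -0.0, 103.2]
wrist_force: [-1.4, -0.3, -2.5]
opening: 0.0242
```

>>> arm_command --motion '[[0,[0,0,0.008],[0,0,0]],[0,[0,0,0.008],[0,0,0]]]'

```text
time: 25.55
ee_pos: [0.5284, 0.1412, 0.1608]
tcp_rot: [180.0, -0.0, 103.2]
wrist_force: [-2.0, -0.1, 4.8]
opening: 0.024
```

>>> arm_command --motion '[[0,[0,0,0.008],[0,0,0]],[0,[0,0,0],[0,0,0]]]'

```text
time: 25.8
ee_pos: [0.5284, 0.1411, 0.1607]
tcp_rot: [179.9, -0.0, 103.2]
wrist_force: [-2.6, -1.5, 5.3]
opening: 0.0244
```

>>> arm_command --motion '[[0,[0,0,0.008],[0,0,0]],[0,[0,0,0],[0,0,0]],[0,[0,0,0],[0,0,0]]]'

```text
time: 26.18
ee_pos: [0.5285, 0.1411, 0.1606]
tcp_rot: [179.9, -0.0, 103.2]
wrist_force: [-2.4, 0.0, 8.6]
opening: 0.0241
```

A holds 10.6 N at a standstill at z 0.1606, so it is solid. Now B.

>>> arm_command --motion '[[0,[0,0,-0.09],[0,0,0]],[0,[0.2,0,0],[0,0,0]],[0,[0.47,0,0],[0,0,0]],[0,[0.2,0,0],[0,0,0]],[0,[0,0,0.03],[0,0,0]],[0,[0,0,0.02],[0,0,0]],[0,[0,0,0.012],[0,0,0]],[0,[0,0,0.008],[0,0,0]]]'

```text
time: 27.18
ee_pos: [0.5166, 0.1914, 0.1608]
tcp_rot: [180.0, -0.0, 103.2]
wrist_force: [-1.3, -1.7, 2.0]
opening: 0.0241
```

>>> arm_command --motion '[[0,[0,0,0.008],[0,0,0]],[0,[0,0,0.008],[0,0,0]]]'

```text
time: 27.42
ee_pos: [0.5166, 0.1916, 0.1606]
tcp_rot: [179.9, -0.0, 103.2]
wrist_force: [-2.5, -1.5, 9.3]
opening: 0.0241
```

>>> arm_command --motion '[[0,[0,0,0.004],[0,0,0]],[0,[0,0,0],[0,0,0]],[0,[0,0,0],[0,0,0]]]'

```text
time: 27.8
ee_pos: [0.5166, 0.1917, 0.1605]
tcp_rot: [179.9, -0.0, 103.2]
wrist_force: [-3.0, -1.2, 8.3]
opening: 0.0241
```

>>> arm_command --motion '[[0,[0,0,0.005],[0,0,0]],[0,[0,0,0],[0,0,0]],[0,[0,0,0],[0,0,0]],[0,[0,0,0],[0,0,0]]]'

```text
time: 28.3
ee_pos: [0.5167, 0.1917, 0.1605]
tcp_rot: [179.9, -0.0, 103.2]
wrist_force: [-4.1, -1.1, 10.1]
opening: 0.0244
```

```bash
python3 - <<'E'
from st import *
for i in range(3):
    s=viewer.camera("side");o=bot.get_obs();print(o['time'],o['ee_pos'],o['wrist_force'])
cv2.imwrite("pics/h1.png",cv2.resize(s[100:200,130:250],None,fx=5,fy=5,interpolation=cv2.INTER_CUBIC))
E
```

```text
28.35 [0.5167 0.1917 0.1605] [-4.2089 -1.8574 10.1186]
28.4 [0.5167 0.1917 0.1605] [-2.5362 -1.5782 10.0153]
28.45 [0.5167 0.1917 0.1605] [-3.3329 -1.3284  9.8837]
```

View pics/h1.png

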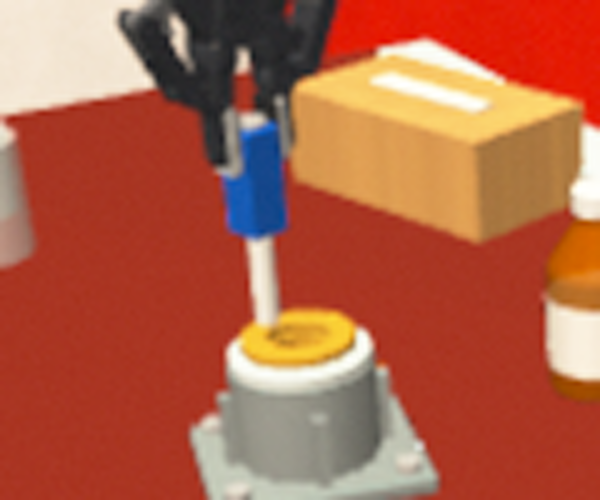

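The side view shows the cup sunk, its flange just proud of the housing, and the tip on the flange at px (183,165). Holding at about 12 N contact.

>>> arm_command --motion '[[0,[0,0,0],[0,0,0]],[0,[0,0,0],[0,0,0]],[0,[0,0,0],[0,0,0]],[0,[0,0,0],[0,0,0]],[0,[0,0,0],[0,0,0]],[0,[0,0,0],[0,0,0]],[0,[0,0,0],[0,0,0]],[0,[0,0,0],[0,0,0]],[0,[0,0,0],[0,0,0]],[0,[0,0,0],[0,0,0]]]'

```text
time: 29.7
ee_pos: [0.5167, 0.1917, 0.1605]
tcp_rot: [179.9, -0.0, 103.2]
wrist_force: [-2.6, -1.4, 10.0]
opening: 0.0241
```

>>> arm_command --motion '[[0,[0,0,-0.09],[0,0,0]],[0,[-0.23,0.23,0],[0,0,0]],[0,[-0.2,0.2,0],[0,0,0]],[0,[0,0,0.03],[0,0,0]],[0,[0,0,0.02],[0,0,0]],[0,[0,0,0.015],[0,0,0]],[0,[0,0,0.01],[0,0,0]]]'

```text
time: 30.58
ee_pos: [0.5475, 0.1726, 0.1606]
tcp_rot: [179.9, 0.0, 103.2]
wrist_force: [-0.7, -1.9, 6.0]
opening: 0.0239
```

>>> arm_command --motion '[[0,[0,0,0.008],[0,0,0]],[0,[0,0,0.008],[0,0,0]],[0,[0,0,0],[0,0,0]]]'

```text
time: 30.95
ee_pos: [0.5476, 0.1727, 0.1605]
tcp_rot: [179.9, 0.0, 103.2]
wrist_force: [-1.7, -1.7, 9.5]
opening: 0.0242
```

C is solid at the same height (0.1605). Holding, then D.

>>> arm_command --motion '[[0,[0,0,0.003],[0,0,0]],[0,[0,0,0],[0,0,0]],[0,[0,0,0],[0,0,0]],[0,[0,0,0],[0,0,0]]]'

```text
time: 31.45
ee_pos: [0.5476, 0.1727, 0.1605]
tcp_rot: [179.9, 0.0, 103.2]
wrist_force: [-1.0, -2.5, 10.0]
opening: 0.0239
```

>>> arm_command --motion '[[0,[0,0,-0.09],[0,0,0]],[0,[0,-0.2,0],[0,0,0]],[0,[0,-0.47,0],[0,0,0]],[0,[0,-0.2,0],[0,0,0]],[0,[0,0,0.03],[0,0,0]],[0,[0,0,0.02],[0,0,0]],[0,[0,0,0.015],[0,0,0]],[0,[0,0,0.008],[0,0,0]]]'

```text
time: 32.45
ee_pos: [0.4972, 0.1609, 0.1606]
tcp_rot: [179.9, -0.0, 103.2]
wrist_force: [-2.6, -1.1, 8.4]
opening: 0.0242
```

>>> arm_command --motion '[[0,[0,0,0.008],[0,0,0]],[0,[0,0,0.004],[0,0,0]],[0,[0,0,0],[0,0,0]]]'

```text
time: 32.83
ee_pos: [0.4972, 0.1609, 0.1605]
tcp_rot: [179.9, -0.0, 103.2]
wrist_force: [-4.2, -0.8, 11.8]
opening: 0.0243
```

>>> arm_command --motion '[[0,[0,0,-0.003],[0,0,0]],[0,[0,0,0],[0,0,0]],[0,[0,0,0],[0,0,0]],[0,[0,0,0],[0,0,0]],[0,[0,0,0],[0,0,0]],[0,[0,0,0],[0,0,0]],[0,[0,0,0],[0,0,0]],[0,[0,0,0],[0,0,0]],[0,[0,0,0],[0,0,0]],[0,[0,0,0],[0,0,0]],[0,[0,0,0],[0,0,0]],[0,[0,0,0],[0,0,0]]]'

```text
time: 34.33
ee_pos: [0.4972, 0.1609, 0.1605]
tcp_rot: [179.9, -0.0, 103.2]
wrist_force: [-2.8, -0.5, 9.8]
opening: 0.024
```

>>> arm_command --motion '[[0,[0,0,-0.1],[0,0,0]],[0,[0,0,-0.3],[0,0,0]],[0,[0,0,-0.5],[0,0,0]],[0,[0,0,-0.4],[0,0,0]],[0,[0,0,0],[0,0,0]]]'

```text
time: 34.95
ee_pos: [0.4976, 0.161, 0.2384]
tcp_rot: [179.9, -0.0, 103.2]
wrist_force: [-0.8, 0.4, -2.9]
opening: 0.0236
```

```bash
python3 - <<'E'
from st import *
s=viewer.camera("side");cv2.imwrite("pics/h2f.png",s)
cv2.imwrite("pics/h2.png",cv2.resize(s[80:180,130:250],None,fx=5,fy=5,interpolation=cv2.INTER_CUBIC))
go(.537,-.1965)
print(plane("side",(260.4,234.6),.065))
hs=cv2.imread("pics/l1.png")
g=cv2.cvtColor(hs,cv2.COLOR_BGR2HSV)[480:530,260:345];m=cv2.inRange(g,(0,0,0),(180,255,225));ys,xs=np.nonzero(m);print(xs.min()+260,xs.max()+260,ys.min()+480,ys.max()+480)
E
```

```text
units -5.949465499042647 -0.7148155186398604 35.0 [0.4972 0.1608 0.2369] [179.9698   0.0005 103.2   ] [ 0.2479  0.6659 -3.0388] [-0.029  -0.0021  0.0032] 0.02421395756506541
[ 0.5349 -0.1997  0.065 ]
282 294 499 509
```

View pics/h2.png

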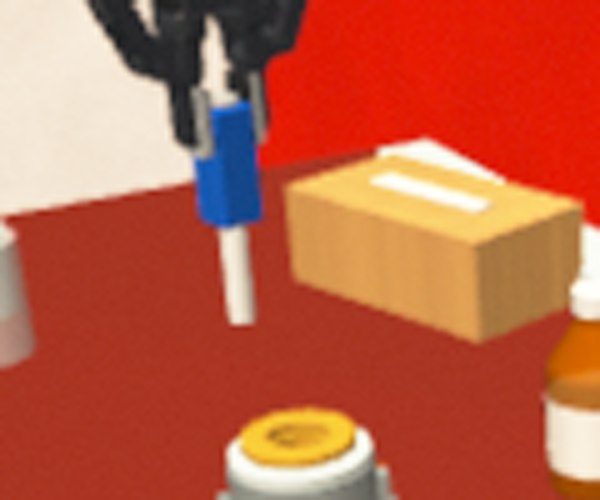

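The cup sits level, its top at px (190,167), with the flange slightly proud, and the drift is still straight in the jaws. Returning to the stand.

>>> arm_command --motion '[[0,[-0.3,-0.035,0],[0,0,0]],[0,[-0.6,-0.07,0],[0,0,0]],[0,[-0.7,-0.085,0],[0,0,0]],[0,[-0.7,-0.085,0],[0,0,0]],[0,[-0.7,-0.085,0],[0,0,0]],[0,[-0.7,-0.085,0],[0,0,0]],[0,[-0.7,-0.085,0],[0,0,0]],[0,[-0.7,-0.085,0],[0,0,0]],[0,[-0.55,-0.065,0],[0,0,0]],[0,[-0.3,-0.035,0],[0,0,0]],[0,[0,0,0],[0,0,0]]]'

```text
time: 36.38
ee_pos: [0.536, -0.1977, 0.2362]
tcp_rot: [-179.9, -0.1, 103.1]
wrist_force: [0.9, -0.4, -1.7]
opening: 0.024
```

```bash
python3 - <<'E'
from st import *
s=viewer.camera("side");t=viewer.camera("top");go(.5373,-.1965)
cv2.imwrite("pics/r1.png",np.hstack([cv2.resize(s[134:254,200:320],None,fx=4,fy=4,interpolation=cv2.INTER_CUBIC)]))
E
```

```text
units -0.00904499277821062 0.017094250442089447 36.475 [ 0.5362 -0.1962  0.2368] [-179.9701   -0.0373  103.2029] [-0.4006 -0.1757 -2.2533] [-0.0068 -0.0432  0.0031] 0.024688208776988907
```

View pics/r1.png

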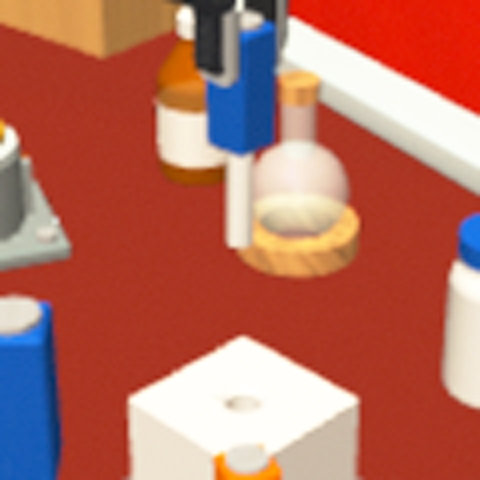

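The tip at px (259.8,195) is directly over the hole at px (260.2,235), as when lifted. Lowering.

>>> arm_command --motion '[[0,[-0.01,0.017,0.2],[0,0,0]],[0,[0,0,0.5],[0,0,0]],[0,[0,0,0.5],[0,0,0]],[0,[0,0,0.3],[0,0,0]],[0,[0,0,0.15],[0,0,0]],[0,[0,0,0.15],[0,0,0]],[0,[0,0,0.15],[0,0,0]]]'

```text
time: 37.35
ee_pos: [0.5379, -0.1969, 0.1202]
tcp_rot: [180.0, 0.0, 103.2]
wrist_force: [-0.6, 0.1, -1.4]
opening: 0.0239
```

>>> arm_command --motion '[[0,[0,0,0.2],[0,0,0]],[0,[0,0,0.2],[0,0,0]],[0,[0,0,0.15],[0,0,0]],[0,[0,0,0.05],[0,0,0]]]'

```text
time: 37.85
ee_pos: [0.5373, -0.1969, 0.0833]
tcp_rot: [-180.0, -0.0, 103.2]
wrist_force: [-0.8, 0.1, -1.8]
opening: 0.024
```

>>> arm_command --motion '[[0,[0,0,0.03],[0,0,0]],[0,[0,0,0],[0,0,0]]]'

```text
time: 38.1
ee_pos: [0.5377, -0.1971, 0.0826]
tcp_rot: [180.0, 0.0, 103.2]
wrist_force: [-0.3, 0.4, -2.0]
opening: 0.024
```

>>> arm_command --motion '[[0,[0,0,0.02],[0,0,0]],[0,[0,0,0.02],[0,0,0]],[0,[0,0,0],[0,0,0]]]'

```text
time: 38.48
ee_pos: [0.5375, -0.197, 0.0799]
tcp_rot: [-180.0, -0.0, 103.2]
wrist_force: [0.4, -0.6, -2.9]
opening: 0.0243
```

>>> arm_command --motion '[[0,[0,0,0.01],[0,0,0]],[0,[0,0,0.01],[0,0,0]],[0,[0,0,0],[0,0,0]]]'

```text
time: 38.85
ee_pos: [0.5376, -0.1971, 0.0795]
tcp_rot: [180.0, 0.0, 103.2]
wrist_force: [-2.5, 0.8, 5.6]
opening: 0.0241
```

Seated at z 0.0795, the same height as when it was gripped. Releasing.

>>> arm_command --motion '[[0.4,[0,0,-0.01],[0,0,0]],[0.5,[0,0,0],[0,0,0]],[0.7,[0,0,0],[0,0,0]],[1,[0,0,0],[0,0,0]],[1,[0,0,0],[0,0,0]],[1,[0,0,0],[0,0,0]],[1,[0,0,0],[0,0,0]]]'

```text
time: 39.72
ee_pos: [0.5376, -0.197, 0.0794]
tcp_rot: [-180.0, 0.0, 103.2]
wrist_force: [0.4, 0.1, 0.4]
opening: 0.0854
```

>>> arm_command --motion '[[1,[0,0,-0.2],[0,0,0]],[1,[0,0,-0.4],[0,0,0]],[1,[0,0,-0.5],[0,0,0]],[1,[0,0,-0.5],[0,0,0]],[1,[0,0,-0.4],[0,0,0]],[1,[0,0,-0.2],[0,0,0]],[1,[0,0,0],[0,0,0]]]'

```text
time: 40.6
ee_pos: [0.5379, -0.1972, 0.2121]
tcp_rot: [179.9, 0.0, 103.2]
wrist_force: [-0.7, -0.5, 0.2]
opening: 0.0852
```

```bash
python3 - <<'E'
from st import *
s=viewer.camera("side");go(.5373,-.1965)
cv2.imwrite("pics/f1.png",cv2.resize(s[100:300,130:380],None,fx=3,fy=3,interpolation=cv2.INTER_CUBIC))
E
```

```text
units 0.010009629853950463 -0.0029651898062786138 40.65 [ 0.5376 -0.197   0.2111] [-179.9923   -0.0022  103.2023] [-0.306  -0.0201 -0.5415] [0.0419 0.0163 0.04  ] 0.08538500603827166
```

View pics/f1.png

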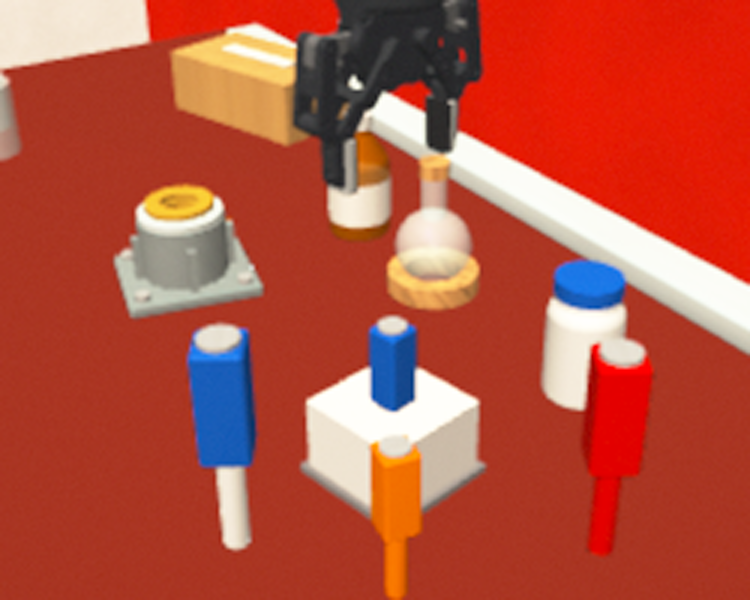

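The drift stands upright in its stand (handle at px (261,222)), the gripper is clear, the cup is level in the housing (px (190,167)), and the bottles and flask are where they were. Handing in.

```bash
python3 -c "
from workcell import bot
print(bot.job_done())"
```

```text
the job is handed in; nothing more can be done
None
```

The cup is driven home and the blue-handled drift is back upright in its stand, released. The job was handed in at about 41 s of the 72 s limit.

- **Driving:** I took the small blue-handled drift from the stand and touched the rim on four sides first. It was level to within about 1 mm. I then drove it in small steps on alternating sides, with sampled contact forces of about 5–12.5 N.
- **Seating:** All four sides went solid at the same height, within about 0.1 mm. That puts the rim about 90 mm above the bench, with the flange about 2 mm proud of the housing.
- **Bearing down:** I held about 12 N at a standstill for over a second on two opposite sides of the flange, with no movement. Sampled contact peaked at about 14 N, just before the second hold. Force was read only at the end of each move, so brief peaks between readings would not show.
- **Final checks:** The last picture shows the drift upright in its hole, the gripper clear above it, the cup level, and the bottles and flask where they were. No check failed; the only difference was that two estimates of the stand hole's position were about 4 mm apart. I used the position where the drift was gripped, and it went back in without catching.

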